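# Stand the recipe tablet on its fold-out leg

## Robot

A 6-joint arm with a two-finger parallel gripper is mounted at the origin on a cart in front of the work surface, level with it; the furniture and walls round the work are solid. World frame = base frame: x ahead of the robot, y to its left, z up, the work surface at z = 0. Lengths are in m, angles in rad, forces in N, time in s.
With the tool pointing down it reaches from about 0.375 to 0.925 m from the base axis. Payload 5.7 kg.
Tool frame: the origin (TCP) lies at the very end of the fingers, on their centre line; the grasp point (between the pads) lies 19 mm behind it; z points along the fingers, y is the line along which they close (so a half turn about z gives the same grasp; the last joint's range is limited). The gripper opens to 88 mm and grips with 3 to 60 N. Pads are 20 mm wide; open, the fingers measure 115 mm over their backs; the gripper's body (75 mm by 178 mm) begins 61 mm behind the grasp point.
Start: joints at [1.046, 0.359, 1.51, -0, 1.272, -0.115], TCP at [0.239, 0.55, 0.223] pointing down, gripper open.
Joint ranges: [-2.97, 2.97], [-1.01, 2.36], [0.21, 2.38], [-0.96, 4.11], [0.2, 2.71], [-2.98, 2.98]. Speed limits (rad/s): [2.39, 2.39, 3.14, 3.14, 3.14, 3.14].

## Interface

Orientations are given as a unit quaternion [w, x, y, z].
In Python, from station import read_state, camera, camera_model, hand_in, spot_in gives the robot as it stands.
- The arm moves only by the tool servo_tool, never from a script. Its argument "increments" is a list of rows, each a list of 3 entries, a list of its own where there are three numbers: the shift along the world's x, y, z normalised to -1 to 1, where 1 is 0.04 m, then the turn, a rotation vector about the world's x, y, z normalised to -1 to 1, where 1 is 0.1 rad, then the closure, from 0 (fully open) to 1 (shut). In form: [[[x, y, z], [wx, wy, wz], grip], ...]. A call has 1 to 20 rows; each row shifts and turns the commanded pose from where the row before left it; what a row does not reach is not made up. A row lasts 1/10 s, in which the tool goes at most 50 mm and 8.59 degrees, less where a joint would pass 70% of its speed; a pose out of reach is approached as far as the arm can. A call with a number of a shift or a turn outside -1 to 1 is refused whole. A call with a gripper value outside its range is refused whole. The fingers move at their own pace and stop on an object; "grip_force" is the grip in N (left out, the last holds). Time passes only in rows, so rows that do not move let the fingers close. It gives the time, the measured TCP pose, the force, the opening and the grip force at its end, in the units of the state.
- read_state(): the state, without advancing time (a new reading comes with each control period).
- camera(name): name is "side" or "top"; returns (picture, depth): 400x640x3 uint8, blue, green, red; 400x640 float32, m along the optical axis (not along the pixel's ray), 0 where there is no reading.
- camera_model(name): a dict with "fx", "fy", "cx", "cy" (pixels), "cam_to_world" (4x4, takes a point from camera to world coordinates). Camera axes: x right, y down, z forward; pixel columns grow to the right and rows downward; lengths in m; the calibration is good to about 2 mm. A picture is of the moment at which its call begins. camera_model takes no time and is no camera call.
- hand_in(): hands the job in; it is judged then, once.
Trained networks look in the newest picture that a camera, given by its name, has taken for a name from the list of things; names that differ only in an ending like _2 or _b are one class to them, and where a whole thing is asked for, a point or a joint stands for the part that bears it (a point fixed in the world has none). Each returns a list of dicts, best first, with "score" (0 to 1); they miss things now and then, are a little off and sometimes report something else, mostly with a low value. They report only what shows in the picture. A call takes as long as a camera call.
- spot_in(query, camera): "at" ([column, row] in pixels, amid what is visible of it).
The state is a dict: "time_s": time; "q": joint angles; "qvel": joint speeds; "joint_torque": joint torques, N m; "position": TCP position; "orientation": TCP orientation; "wrist_force": force on the tool from outside, world axes, zero at the start; "torque": the same for the moment, N m; "width": opening from 0.0 (shut) to 1.0 (fully open); "grasp_force": force on a finger pad.
Only numpy, scipy, OpenCV 4.12 (cv2) and the standard library are available. Lean on these libraries where they do the work, as an engineer would, in place of code of your own. Each camera call takes 0.05 s, during which the arm holds its last target. There are 200 camera calls.

## Task

The recipe tablet lies face down on the worktop. While it lies there, swing the metal leg on its back fully out to its stop (pressing the leg's short ribbed heel down into the recess tips the long end out), then tip the tablet up by its carrying handle and leave it standing on the worktop on its bottom edge and leg, screen towards the sink. Leave the other things where they are.

Things in the scene. Friction and masses are not known exactly. Their poses are not given: they have to be found in the camera images.
- tablet: Grey tablet in a rugged case, 130 mm (bottom to top edge) x 120 mm wide x 22 mm thick, 0.4 to 0.6 kg, lying screen down. Origin: centre of the screen face. +x towards its bottom edge (65 mm away), y along its width, +z out of its back; the screen looks to -z. A recess in the back (x -57 to +60 mm, y -32 to +32 mm, floor 6 mm above the screen face) holds the leg
- leg (a joint): Angle of the aluminium leg (rad): 0 folded in the back, 0.70 fully out at its stop. Hinge line along tablet y at tablet x = -15 mm, z = 19.5 mm. A plate 56 mm wide, 4 mm thick: the blade runs 74 mm from the hinge to the bottom edge, the ribbed heel 18 mm the other way. Slightly stiff (0.025 N m): stays where left
- leg_heel (a point): Middle of the end edge of the leg's heel, upper face, 18 mm from the hinge; moves with the leg. Pressed here with 2 to 8 N (not over the hinge) it sinks about 12 mm as the leg swings out. The recess is open 24 mm beyond it for fingertips
- leg_foot (a point): Middle of the free end of the leg's blade, 74 mm from the hinge; moves with the leg. A leg partly out can be pushed on to its stop here, towards the tablet's top edge
- handle (a point): Middle of the carrying handle's crossbar: round black bar, 10 mm thick, along tablet y at tablet x = -99 mm, z = 40 mm (40 mm above the worktop, open beneath). Two arms join it to the top edge (x = -65 mm); between them is an opening 70 mm wide, about 30 mm from bar to case. It can be hooked from beneath or pinched, and turns between fingers
- bottom_edge (a point): Middle of the tablet's lower back edge (tablet x = 65 mm, z = 22 mm). The tablet, tipped up over its bottom edge by about 116 degrees, rests on this edge and the leg's foot, leaning back 26 degrees from upright; it tips over on to the leg by itself past about 100 degrees
- sink_middle (a point): Fixed point at worktop height over the sink, on the robot's left; the tablet's top edge points roughly this way at the start, so tipping it over its bottom edge turns the screen to the sink
- tin: low food tin, 75 mm across, 58 mm high, bystander; origin at the centre of its underside
- mug: mug, 82 mm across, 91 mm high, bystander; origin at the centre of its underside
- spice_jar: spice jar, 41 mm across, 105 mm high, bystander; origin at the centre of its underside
- fork: fork, 193 mm long, lying, bystander
- garlic: garlic bulb, 60 mm, bystander
- pepper_mill: pepper mill, 58 mm across, 170 mm high, bystander; origin at the centre of its underside

How it is judged:
On the way:
1. with the tablet still lying on its face, the leg is out to its stop (above 0.62 rad) (value of joint leg above 0.62 rad and angle between tablet's own z axis and vertical below 0.25 rad), for 0.2 s.
At the end, for the whole second after the job is handed in: The tablet stands at rest on the worktop, on its lower back edge and the foot of the leg (both within 10 mm of the worktop), leg at its stop (over 0.62 rad), its back axis (+z) 108 to 123 degrees from straight up (18 to 33 degrees of lean), with the sink at least 0.25 m in front of its screen (value of joint leg above 0.62 rad and angle between tablet's own z axis and vertical between 1.88 and 2.15 rad and height (world z) of bottom_edge between -0.008 and 0.008 m and height (world z) of leg_foot between -0.008 and 0.01 m and z of sink_middle in the frame of tablet below -0.25 m and linear speed of tablet below 0.01 m/s and angular speed of tablet below 0.05 rad/s); the robot touches nothing.
It fails at once if a bystander is moved by more than 30 mm (distance of any of tin, mug, spice_jar, fork, garlic, pepper_mill from where it was at the start of the episode above 0.03 m).
It also fails if it takes over 72 s, if anything falls off the work surface, if the arm or the gripper's body presses on something with over 40 N, if the wrist force passes 120 N, or if a joint passes its speed limit or range.

## Working session

There is one attempt and no reset: what is moved stays moved. The work goes in short steps, Python scripts to look and compute and a tool call to move; the robot and the scene stay as the last step left them, time stands still between calls to the robot, and variables do not carry over. Pictures are saved under pics/ and viewed, at most 10 in all, crops included, and the job is handed in when it is done.

Besides the shell and the picture viewer there is one more tool, called after "Emit:" by a JSON object that holds its "api" and its "payload", one argument or row to a line. servo_tool: Moves the arm, as the interface text tells. Its arguments: {"type":"object","properties":{"increments":{"type":"array","items":{"type":"array"}},"grip_force":{"type":"number"}},"required":["increments"]}

```bash
mkdir -p pics; cat > h.py <<'E'
import numpy as np, cv2
from station import *
def w(cam,u,v,d):
    m=camera_model(cam);p=np.array([(u-m['cx'])/m['fx']*d,(v-m['cy'])/m['fy']*d,d,1.])
    return (np.array(m['cam_to_world'])@p)[:3]
def cloud(cam,D):
    m=camera_model(cam);v,u=np.mgrid[:400,:640]
    P=np.stack([(u-m['cx'])/m['fx']*D,(v-m['cy'])/m['fy']*D,D,np.ones_like(D)],-1)
    return (P@np.array(m['cam_to_world']).T)[...,:3]
E
python3 - <<'E'
from h import *
for c in ['top','side']:
    I,D=camera(c);cv2.imwrite(f'pics/{c}0.png',I)
    C=cloud(c,D);np.save(f'{c}0.npy',C)
    print(c,np.round(np.array(camera_model(c)['cam_to_world'])[:3,[2,3]],2).tolist())
    for n in ['tablet','leg_heel','leg_foot','handle','bottom_edge','tin','mug','spice_jar','fork','garlic','pepper_mill']:
        for r in spot_in(n,c)[:2]:
            u,v=map(int,np.round(r['at'])); print(n,round(r['score'],2),u,v,np.round(C[v,u],3))
s=read_state();print(s['time_s'],s['position'],s['orientation'])
E
```

```text
top [[0.2, 0.34], [-0.02, -0.1], [-0.98, 1.38]]
tablet 0.7 340 228 [ 0.495 -0.191  0.02 ]
tablet 0.35 346 228 [ 0.495 -0.211  0.025]
leg_heel 0.72 346 229 [ 0.491 -0.212  0.024]
leg_foot 0.64 344 228 [ 0.495 -0.205  0.023]
handle 0.79 336 228 [ 0.495 -0.177  0.025]
bottom_edge 0.64 337 230 [ 0.488 -0.18   0.024]
tin 0.68 291 167 [ 0.704 -0.02   0.054]
mug 0.56 402 179 [ 0.675 -0.418  0.006]
fork 0.64 454 228 [ 0.497 -0.592  0.016]
garlic 0.6 428 203 [ 0.581 -0.496  0.043]
side [[0.2, 0.26], [0.8, -1.48], [-0.57, 1.04]]
tablet 0.81 296 242 [ 0.486 -0.195  0.022]
leg_heel 0.54 299 239 [ 0.499 -0.18   0.021]
leg_foot 0.82 303 244 [ 0.506 -0.209  0.021]
leg_foot 0.17 382 204 [ 0.789 -0.157  0.102]
handle 0.55 296 241 [ 0.487 -0.191  0.023]
bottom_edge 0.87 296 241 [ 0.487 -0.191  0.023]
tin 0.88 349 202 [ 0.703 -0.057  0.058]
tin 0.6 300 243 [ 0.497 -0.206  0.024]
mug 0.65 371 270 [ 0.659 -0.445  0.081]
spice_jar 0.74 374 232 [ 0.734 -0.247  0.06 ]
fork 0.74 328 332 [ 0.502 -0.571 -0.002]
garlic 0.51 353 304 [ 0.586 -0.518  0.033]
pepper_mill 0.67 384 199 [ 0.795 -0.156  0.121]
1.2 [0.23904803 0.55028834 0.22261862] [-2.20588940e-05  2.03469372e-01  9.79081310e-01 -4.73084138e-05]
```

```bash
python3 - <<'E'
from h import *
a=cv2.imread('pics/top0.png');b=cv2.imread('pics/side0.png')
A=cv2.resize(a[140:290,230:480],(800,480),interpolation=2)
cv2.imwrite('pics/a.png',A)
B=cv2.resize(b[150:350,200:450],(750,600),interpolation=2)
cv2.imwrite('pics/b.png',B)
for c in ['top','side']:
    C=np.load(c+'0.npy')
    m=(C[...,2]>.012)&(C[...,2]<.05)&(abs(C[...,0]-.49)<.12)&(abs(C[...,1]+.18)<.16)
    P=C[m]; 
    hi,lo=P[P[:,2]>.03],P[P[:,2]<.03]
    print(c,len(P),cv2.minAreaRect(lo[:,:2].astype(np.float32)),'hi',len(hi),cv2.minAreaRect(hi[:,:2].astype(np.float32)) if len(hi)>3 else hi, hi.mean(0))
E
```

```text
top 1238 ((0.4904058277606964, -0.182683527469635), (0.12042541056871414, 0.145987406373024), 11.307406425476074) hi 117 ((0.48496565222740173, -0.1651659905910492), (0.08928621560335159, 0.15688297152519226), 9.83802604675293) [ 0.47340987 -0.10231459  0.04046155]
side 1032 ((0.49158257246017456, -0.18272945284843445), (0.12197034060955048, 0.15779642760753632), 11.631692886352539) hi 103 ((0.474697083234787, -0.0988769680261612), (0.08911777287721634, 0.033301662653684616), 9.349190711975098) [ 0.47537426 -0.09618766  0.03983601]
```

View pics/a.png

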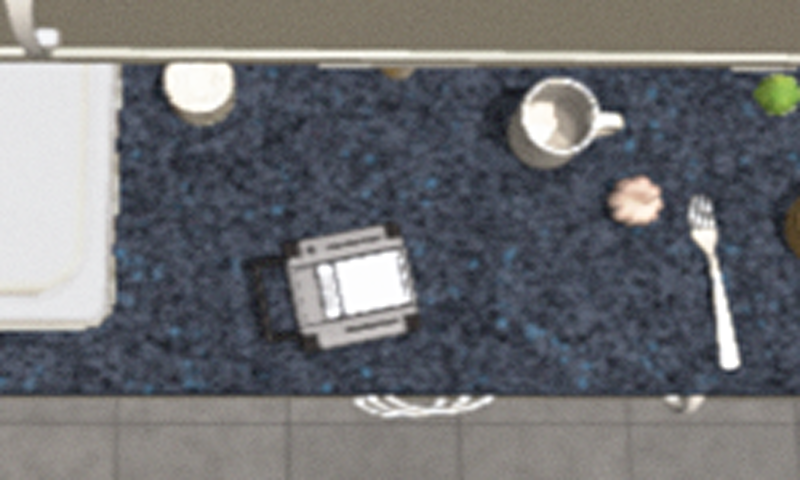

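View pics/b.png

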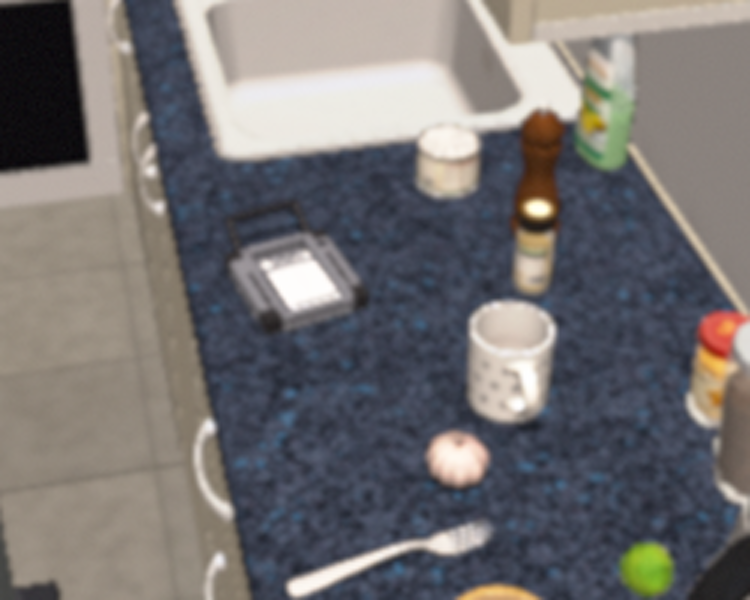

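The overview shows the tablet lying face down, with its handle towards the sink (left) at about (275,300) in the crop, its heel at (330,290) and its foot at (408,280). The bystanders are all well away from it. Next I'll fit the pose.

```bash
python3 - <<'E'
from h import *
for c in ['top','side']:
    C=np.load(c+'0.npy')
    m=(C[...,2]>.012)&(C[...,2]<.05)&(abs(C[...,0]-.49)<.12)&(abs(C[...,1]+.18)<.16)
    P=C[m]
    for a in [9,10,11,12]:
        t=np.radians(a);ex=np.array([np.sin(t),-np.cos(t)]);ey=np.array([ -ex[1],ex[0]])
        ey=np.array([np.cos(t),np.sin(t)])
        u=P[:,:2]@ex;v=P[:,:2]@ey
        bar=P[:,2]>.037
        b=u<u.min()+.012
        body=(u>u.min()+.05)
        print(c,a,'u',np.percentile(u,[0,.5,99.5,100]).round(4),'v',np.percentile(v[body],[0,1,99,100]).round(4),'ext',np.ptp(v[body]).round(4))
E
```

```text
top 9 u [0.1602 0.1619 0.3295 0.3315] v [0.3939 0.3965 0.5152 0.5185] ext 0.1246
top 10 u [0.1685 0.1697 0.337  0.3386] v [0.3901 0.3921 0.5104 0.5127] ext 0.1227
top 11 u [0.1768 0.1776 0.3446 0.346 ] v [0.3861 0.3871 0.5054 0.5068] ext 0.1207
top 12 u [0.184  0.1854 0.3523 0.3534] v [0.3807 0.3821 0.5007 0.5022] ext 0.1214
side 9 u [0.1551 0.1595 0.3317 0.3385] v [0.3936 0.397  0.5167 0.5201] ext 0.1265
side 10 u [0.1635 0.1673 0.3389 0.3456] v [0.3899 0.3927 0.5114 0.5147] ext 0.1248
side 11 u [0.172  0.1751 0.3471 0.3526] v [0.3873 0.3883 0.506  0.5092] ext 0.1219
side 12 u [0.1803 0.1829 0.355  0.3595] v [0.3815 0.3831 0.5008 0.5037] ext 0.1222
```

Emit:
{"api": "servo_tool", "payload": {
  "increments": [
    [[0.31,-0.88,0],[0,0,-0.48],1],
    [[0.31,-0.88,0],[0,0,-0.48],1],
    [[0.31,-0.88,0],[0,0,-0.48],1],
    [[0.31,-0.88,0],[0,0,-0.48],1],
    [[0.31,-0.88,0],[0,0,-0.48],1],
    [[0.31,-0.88,0],[0,0,-0.48],1],
    [[0.31,-0.88,0],[0,0,-0.48],1],
    [[0.31,-0.88,0],[0,0,-0.48],1],
    [[0.31,-0.88,0],[0,0,-0.48],1],
    [[0.31,-0.88,0],[0,0,-0.48],1],
    [[0.31,-0.88,0],[0,0,-0.48],1],
    [[0.31,-0.88,0],[0,0,-0.48],1],
    [[0.31,-0.88,0],[0,0,-0.48],1],
    [[0.31,-0.88,0],[0,0,-0.48],1],
    [[0.31,-0.88,0],[0,0,-0.48],1],
    [[0.31,-0.88,0],[0,0,-0.48],1],
    [[0.31,-0.88,0],[0,0,-0.48],1],
    [[0.31,-0.88,0],[0,0,-0.48],1],
    [[0.31,-0.88,0],[0,0,-0.48],1],
    [[0.31,-0.88,0],[0,0,-0.48],1]
  ],
  "grip_force": 15
}}

```text
time_s: 3.2
position: [0.4874, -0.1554, 0.2228]
orientation: [0.0, 0.634, 0.774, 0.0]
wrist_force: [0.4, 0.2, -0.6]
width: 0.004
grasp_force: 0.0
```

Emit:
{"api": "servo_tool", "payload": {
  "increments": [
    [[-0.05,0,-0.9],[0,0,0],1],
    [[0,0,-0.9],[0,0,0],1],
    [[0,0,-0.9],[0,0,0],1],
    [[0,0,-0.9],[0,0,0],1],
    [[0,0,-0.8],[0,0,0],1],
    [[0,0,0],[0,0,0],1]
  ]
}}

```text
time_s: 3.8
position: [0.4821, -0.1524, 0.0434]
orientation: [-0.004, 0.633, 0.774, -0.001]
wrist_force: [-0.4, 0.4, -0.2]
width: 0.004
grasp_force: 0.0
```

```bash
python3 - <<'E'
from h import *
print(read_state()['position'])
b,D=camera('side')
cv2.imwrite('pics/c.png',cv2.resize(b[190:290,240:360],(720,600),interpolation=2))
E
```

```text
[ 0.4821199  -0.15244887  0.04338046]
```

View pics/c.png

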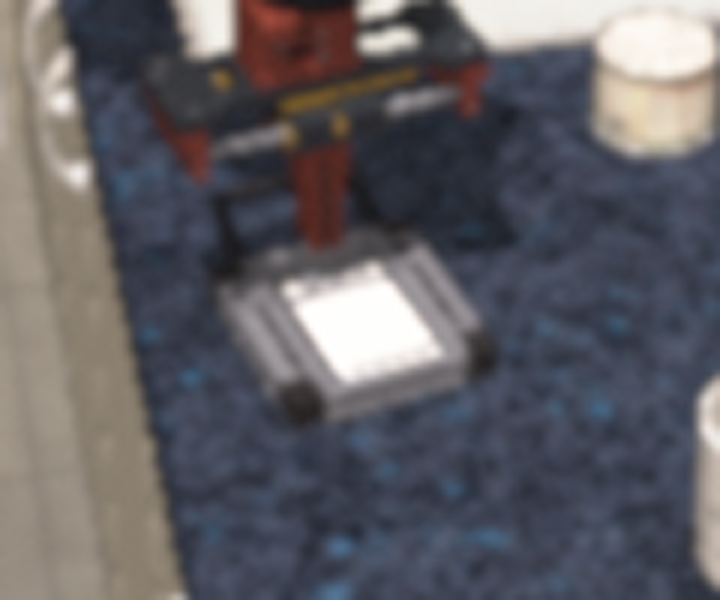

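The fingertip hangs over the heel side of the recess, at about (322,245) in the crop. I'll shift 3 mm towards the heel and press down in small steps.

Emit:
{"api": "servo_tool", "payload": {
  "increments": [
    [[0.06,-0.08,-0.3],[0,0,0],1],
    [[0,0,-0.15],[0,0,0],1],
    [[0,0,-0.05],[0,0,0],1],
    [[0,0,0],[0,0,0],1]
  ]
}}

```text
time_s: 4.25
position: [0.4877, -0.157, 0.027]
orientation: [0.0, 0.633, 0.774, 0.0]
wrist_force: [-0.2, -0.9, -0.7]
width: 0.004
grasp_force: 0.0
```

Emit:
{"api": "servo_tool", "payload": {
  "increments": [
    [[0,0,-0.05],[0,0,0],1],
    [[0,0,-0.05],[0,0,0],1],
    [[0,0,-0.05],[0,0,0],1]
  ]
}}

```text
time_s: 4.55
position: [0.4877, -0.1569, 0.0209]
orientation: [0.0, 0.633, 0.774, 0.0]
wrist_force: [-1.7, 1.9, 8.6]
width: 0.005
grasp_force: 4.0
```

Emit:
{"api": "servo_tool", "payload": {
  "increments": [
    [[0,0,-0.04],[0,0,0],1],
    [[0,0,-0.04],[0,0,0],1]
  ]
}}

```text
time_s: 4.75
position: [0.4876, -0.1568, 0.0179]
orientation: [0.0, 0.633, 0.774, 0.0]
wrist_force: [-1.1, 1.6, 8.9]
width: 0.006
grasp_force: 3.8
```

Emit:
{"api": "servo_tool", "payload": {
  "increments": [
    [[0,0,-0.04],[0,0,0],1],
    [[0,0,-0.04],[0,0,0],1]
  ]
}}

```text
time_s: 4.95
position: [0.4879, -0.157, 0.0166]
orientation: [0.001, 0.633, 0.775, 0.0]
wrist_force: [-8.6, 4.3, 48.1]
width: 0.005
grasp_force: 20.5
```

Emit:
{"api": "servo_tool", "payload": {
  "increments": [
    [[0,0,0.3],[0,0,0],1],
    [[0,0.3,0.9],[0,0,0],1],
    [[0,0.9,0.9],[0,0,0],1],
    [[0,0.9,0.5],[0,0,0],1],
    [[0,0.9,0],[0,0,0],1]
  ]
}}

```text
time_s: 5.45
position: [0.4897, -0.037, 0.1206]
orientation: [0.003, 0.633, 0.774, 0.001]
wrist_force: [0.2, -0.2, 0.1]
width: 0.01
grasp_force: 0.0
```

```bash
python3 - <<'E'
from h import *
print(read_state()['position'],read_state()['wrist_force'])
O=np.array([.4919,-.1904]);t=np.radians(11.2);ex=np.array([np.sin(t),-np.cos(t)]);ey=np.array([np.cos(t),np.sin(t)])
for c in ['side','top']:
    b,D=camera(c);C=cloud(c,D)
    u=(C[...,:2]-O)@ex;v=(C[...,:2]-O)@ey;z=C[...,2]
    m=(abs(v)<.02)
    for a in range(-60,80,8):
        k=m&(u>a/1000)&(u<=(a+8)/1000)&(z>0)&(z<.1)
        print(c,a+4,k.sum(),np.percentile(z[k],[5,50,95]).round(4) if k.any() else '')
    if c=='side':cv2.imwrite('pics/d.png',cv2.resize(b[190:290,240:360],(720,600),interpolation=2))
E
```

```text
[ 0.48969827 -0.03702627  0.12058119] [ 0.17292415 -0.18963159  0.09406294]
side -56 27 [0.0014 0.0091 0.023 ]
side -48 21 [0.0012 0.006  0.0116]
side -40 4 [0.0061 0.0062 0.0075]
side -32 2 [0.0033 0.0037 0.0041]
side -24 22 [0.0039 0.0053 0.02  ]
side -16 18 [0.0029 0.0075 0.019 ]
side -8 18 [0.0011 0.0071 0.0218]
side 0 19 [0.0034 0.0072 0.0132]
side 8 25 [0.0018 0.0057 0.0118]
side 16 18 [0.0019 0.0045 0.0078]
side 24 15 [0.0031 0.0065 0.0099]
side 32 26 [0.0031 0.0065 0.0641]
side 40 19 [0.0044 0.0658 0.0705]
side 48 0 
side 56 28 [0.0007 0.0129 0.0196]
side 64 48 [0.0014 0.0107 0.0233]
side 72 11 [0.0001 0.0008 0.003 ]
side 80 9 [0.0001 0.0015 0.0037]
top -56 26 [0.0019 0.0082 0.023 ]
top -48 24 [0.0028 0.0051 0.0091]
top -40 27 [0.002  0.0054 0.0099]
top -32 26 [0.0023 0.0063 0.0122]
top -24 28 [0.0097 0.0152 0.0197]
top -16 28 [0.0168 0.0229 0.0286]
top -8 29 [0.0231 0.0286 0.0331]
top 0 30 [0.0282 0.0349 0.0405]
top 8 29 [0.0346 0.0417 0.0465]
top 16 27 [0.044  0.0494 0.0543]
top 24 32 [0.0495 0.0567 0.0619]
top 32 31 [0.0555 0.0617 0.0685]
top 40 21 [0.0642 0.0668 0.0711]
top 48 9 [0.0037 0.0075 0.0097]
top 56 32 [0.0027 0.0057 0.021 ]
top 64 17 [0.0147 0.022  0.0263]
top 72 12 [0.0008 0.0021 0.0035]
top 80 10 [0.0004 0.002  0.0063]
```

View pics/d.png

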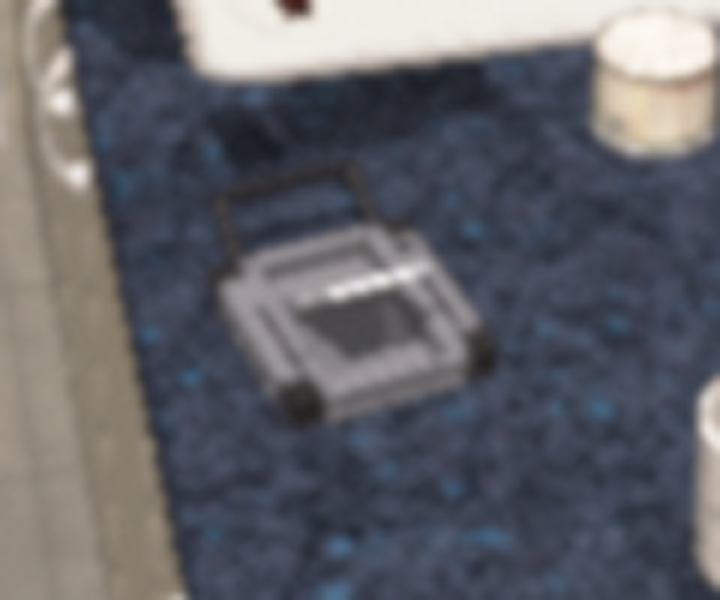

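The leg now measures about 0.69 rad, which is its stop, with the foot at x≈42 mm and z≈67 mm. The tablet hasn't moved. Next is the handle.

Emit:
{"api": "servo_tool", "payload": {
  "increments": [
    [[-0.026,-0.088,-0.03],[0,0,-0.98],0.7],
    [[-0.026,-0.088,-0.03],[0,0,-0.98],0.7],
    [[-0.026,-0.088,-0.03],[0,0,-0.98],0.7],
    [[-0.026,-0.088,-0.03],[0,0,-0.98],0.7],
    [[-0.026,-0.088,-0.03],[0,0,-0.98],0.7],
    [[-0.026,-0.088,-0.03],[0,0,-0.98],0.7],
    [[-0.026,-0.088,-0.03],[0,0,-0.98],0.7],
    [[-0.026,-0.088,-0.03],[0,0,-0.98],0.7],
    [[-0.026,-0.088,-0.03],[0,0,-0.98],0.7],
    [[-0.026,-0.088,-0.03],[0,0,-0.98],0.7],
    [[-0.026,-0.088,-0.03],[0,0,-0.98],0.7],
    [[-0.026,-0.088,-0.03],[0,0,-0.98],0.7],
    [[-0.026,-0.088,-0.03],[0,0,-0.98],0.7],
    [[-0.026,-0.088,-0.03],[0,0,-0.98],0.7],
    [[-0.026,-0.088,-0.03],[0,0,-0.98],0.7],
    [[-0.026,-0.088,-0.03],[0,0,-0.98],0.7],
    [[0,0,0],[0,0,0],0.7]
  ]
}}

```text
time_s: 7.25
position: [0.4704, -0.0948, 0.0979]
orientation: [-0.0, 0.995, 0.101, -0.0]
wrist_force: [-0.3, -0.7, -0.6]
width: 0.3
grasp_force: 0.0
```

```bash
python3 - <<'E'
from h import *
s=read_state();print(s['position'],s['orientation'],s['q'],s['width'])
b,D=camera('side')
cv2.imwrite('pics/e.png',cv2.resize(b[170:270,240:360],(720,600),interpolation=2))
C=np.load('side0.npy')
O=np.array([.4919,-.1904]);t=np.radians(11.2);ex=np.array([np.sin(t),-np.cos(t)]);ey=np.array([np.cos(t),np.sin(t)])
for n,CC in [('side',C),('top',np.load('top0.npy'))]:
    u=(CC[...,:2]-O)@ex;v=(CC[...,:2]-O)@ey
    k=(u<-.088)&(u>-.115)&(abs(v)<.03)&(CC[...,2]>.03)
    print(n,k.sum(),u[k].mean(),CC[k].mean(0),CC[k][:,2].max())
E
```

```text
[ 0.47035031 -0.09480195  0.09788407] [-7.72276805e-05  9.94892097e-01  1.00942930e-01 -4.83363278e-04] [-3.42766824e-01  3.51171166e-01  1.90409719e+00 -3.55546700e-04
  8.87263701e-01  1.02602385e+00] 0.2999223686721208
side 48 -0.09973973981517607 [ 0.47364698 -0.09233805  0.04203216] 0.0485266891373729
top 52 -0.09914479183333746 [ 0.47254423 -0.0931629   0.04361193] 0.04909065466996454
```

View pics/e.png

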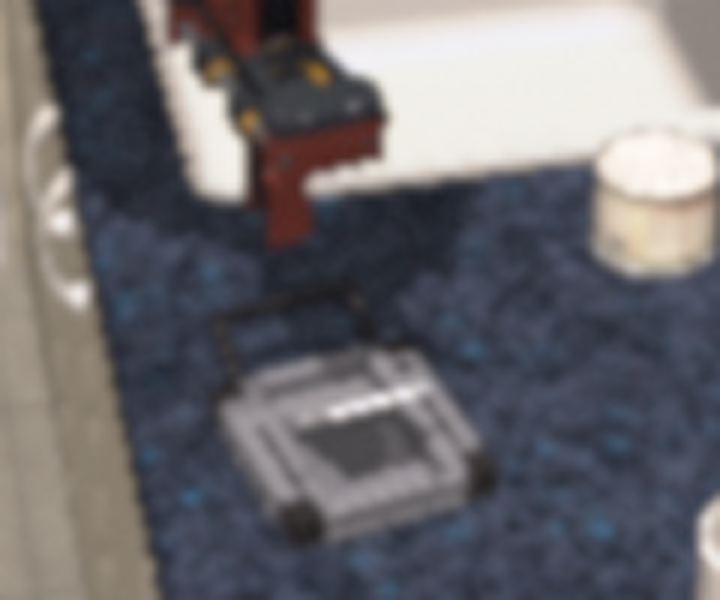

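The open fingers sit above the bar at about (290,300) in the crop. Descending to pinch it.

Emit:
{"api": "servo_tool", "payload": {
  "increments": [
    [[0.07,0.05,-0.5],[0,0,0],0.7],
    [[0,0,-0.5],[0,0,0],0.7],
    [[0,0,-0.5],[0,0,0],0.7],
    [[0,0,-0.4],[0,0,0],0.7],
    [[0,0,0],[0,0,0],0.7]
  ]
}}

```text
time_s: 7.8
position: [0.4721, -0.0915, 0.0207]
orientation: [-0.001, 0.995, 0.103, -0.002]
wrist_force: [-1.0, -0.3, 0.6]
width: 0.3
grasp_force: 0.0
```

Emit:
{"api": "servo_tool", "payload": {
  "increments": [
    [[0,0,0],[0,0,0],1],
    [[0,0,0],[0,0,0],1],
    [[0,0,0],[0,0,0],1],
    [[0,0,0],[0,0,0],1],
    [[0,0,0],[0,0,0],1]
  ],
  "grip_force": 12
}}

```text
time_s: 8.3
position: [0.474, -0.0919, 0.023]
orientation: [0.0, 0.995, 0.102, 0.0]
wrist_force: [-0.8, 1.8, 6.5]
width: 0.109
grasp_force: 12.0
```

```bash
python3 - <<'E'
import numpy as np
def P(t):
    c,s=np.cos(t),np.sin(t)
    if t<=np.pi/2: return np.array([-164*c+40*s,164*s+40*c])
    d=t-np.pi/2;c,s=np.cos(d),np.sin(d);return np.array([22+18*c+164*s,164*c-18*s])
th=np.radians(np.r_[np.arange(0,91,6),np.arange(95,121,5)])
p=np.array([P(t) for t in th])-P(0)
e=np.array([.194,-.981])
inc=np.diff(p,axis=0)/40
for t,i,q in zip(th[1:],inc,p[1:]): print(round(np.degrees(t)),np.round([i[0]*e[0],i[0]*e[1],i[1]],2).tolist(),np.round(q,1))
E
```

```text
6 [0.02, -0.12, 0.42] [ 5.1 16.9]
12 [0.03, -0.17, 0.41] [11.9 33.2]
18 [0.04, -0.21, 0.39] [20.4 48.7]
24 [0.05, -0.25, 0.36] [30.4 63.2]
30 [0.06, -0.28, 0.33] [42.  76.6]
36 [0.06, -0.32, 0.3] [54.8 88.8]
42 [0.07, -0.34, 0.27] [68.9 99.5]
48 [0.07, -0.37, 0.23] [ 84.  108.6]
54 [0.08, -0.39, 0.19] [100.  116.2]
60 [0.08, -0.41, 0.15] [116.6 122. ]
66 [0.08, -0.42, 0.1] [133.8 126.1]
72 [0.09, -0.43, 0.06] [151.4 128.3]
78 [0.09, -0.43, 0.01] [169.  128.7]
84 [0.09, -0.43, -0.04] [186.6 127.3]
90 [0.08, -0.43, -0.08] [204. 124.]
95 [0.07, -0.35, -0.05] [218.2 121.8]
100 [0.07, -0.34, -0.09] [232.2 118.4]
105 [0.07, -0.33, -0.12] [245.8 113.8]
110 [0.06, -0.32, -0.14] [259. 108.]
115 [0.06, -0.31, -0.17] [271.6 101. ]
120 [0.06, -0.29, -0.2] [283.6  93. ]
```

Emit:
{"api": "servo_tool", "payload": {
  "increments": [
    [[0.01,-0.06,0.21],[0,0,0],1],
    [[0.01,-0.06,0.21],[0,0,0],1],
    [[0.015,-0.085,0.205],[0,0,0],1],
    [[0.015,-0.085,0.205],[0,0,0],1],
    [[0.02,-0.105,0.195],[0,0,0],1],
    [[0.02,-0.105,0.195],[0,0,0],1],
    [[0.025,-0.125,0.18],[0,0,0],1],
    [[0.025,-0.125,0.18],[0,0,0],1],
    [[0.03,-0.14,0.165],[0,0,0],1],
    [[0.03,-0.14,0.165],[0,0,0],1],
    [[0,0,0],[0,0,0],1]
  ]
}}

```text
time_s: 9.4
position: [0.4825, -0.1342, 0.0997]
orientation: [0.001, 0.995, 0.101, 0.001]
wrist_force: [-0.2, 2.0, -1.7]
width: 0.107
grasp_force: 12.0
```

```bash
python3 - <<'E'
from h import *
s=read_state();print(s['position'],s['wrist_force'],s['torque'],s['width'])
b,D=camera('side')
cv2.imwrite('pics/f.png',cv2.resize(b[170:270,240:360],(720,600),interpolation=2))
E
```

```text
[ 0.48252184 -0.1341813   0.09974626] [-0.24218976  1.99622768 -1.71994111] [ 0.30172868  0.22325852 -0.01091086] 0.1065950185549017
```

View pics/f.png

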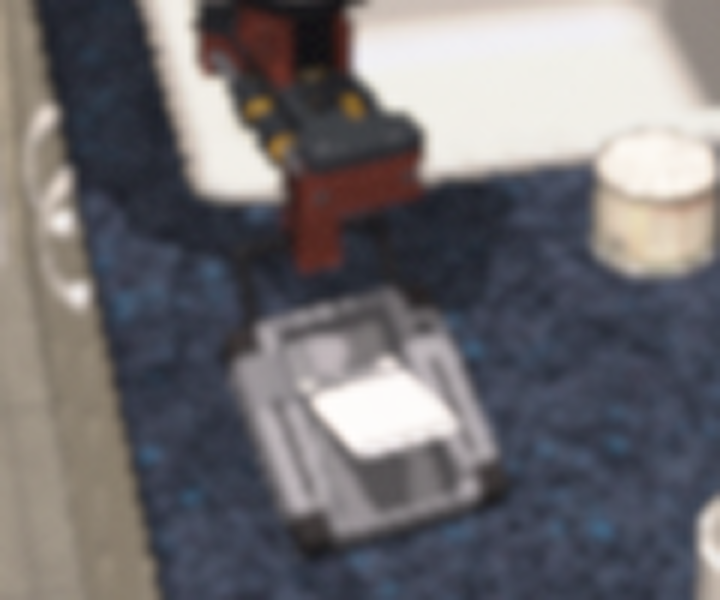

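The tablet is tipping as planned. It is up about 30°, the bar is held at about (320,255), the bottom edge is still in place near (400,530), and the leg is out. Continuing the arc to 78°.

Emit:
{"api": "servo_tool", "payload": {
  "increments": [
    [[0.03,-0.16,0.15],[0,0,0],1],
    [[0.03,-0.16,0.15],[0,0,0],1],
    [[0.035,-0.17,0.135],[0,0,0],1],
    [[0.035,-0.17,0.135],[0,0,0],1],
    [[0.035,-0.185,0.115],[0,0,0],1],
    [[0.035,-0.185,0.115],[0,0,0],1],
    [[0.04,-0.195,0.095],[0,0,0],1],
    [[0.04,-0.195,0.095],[0,0,0],1],
    [[0.04,-0.205,0.075],[0,0,0],1],
    [[0.04,-0.205,0.075],[0,0,0],1],
    [[0.04,-0.21,0.05],[0,0,0],1],
    [[0.04,-0.21,0.05],[0,0,0],1],
    [[0.045,-0.215,0.03],[0,0,0],1],
    [[0.045,-0.215,0.03],[0,0,0],1],
    [[0.045,-0.215,0.005],[0,0,0],1],
    [[0.045,-0.215,0.005],[0,0,0],1],
    [[0,0,0],[0,0,0],1]
  ]
}}

```text
time_s: 11.15
position: [0.5076, -0.2598, 0.1519]
orientation: [0.001, 0.995, 0.101, 0.001]
wrist_force: [1.5, 0.8, 7.4]
width: 0.113
grasp_force: 12.0
```

Emit:
{"api": "servo_tool", "payload": {
  "increments": [
    [[0.045,-0.215,-0.02],[0,0,0],1],
    [[0.045,-0.215,-0.02],[0,0,0],1],
    [[0.04,-0.215,-0.04],[0,0,0],1],
    [[0.04,-0.215,-0.04],[0,0,0],1],
    [[0.035,-0.175,-0.025],[0,0,0],1],
    [[0.035,-0.175,-0.025],[0,0,0],1],
    [[0.035,-0.17,-0.045],[0,0,0],1],
    [[0.035,-0.17,-0.045],[0,0,0],1],
    [[0,0,0],[0,0,0],1]
  ]
}}

```text
time_s: 12.05
position: [0.5194, -0.3208, 0.1408]
orientation: [0.001, 0.995, 0.101, 0.0]
wrist_force: [2.0, -0.3, 5.6]
width: 0.106
grasp_force: 12.0
```

```bash
python3 - <<'E'
from h import *
s=read_state();print(s['position'],s['wrist_force'],s['torque'],s['width'])
b,D=camera('side')
cv2.imwrite('pics/g.png',cv2.resize(b[170:290,240:384],(720,600),interpolation=2))
E
```

```text
[ 0.5193513  -0.32079479  0.14080975] [ 2.02946303 -0.33822486  5.58468358] [-0.07339733 -0.29281688  0.03095503] 0.10616810725982122
```

View pics/g.png

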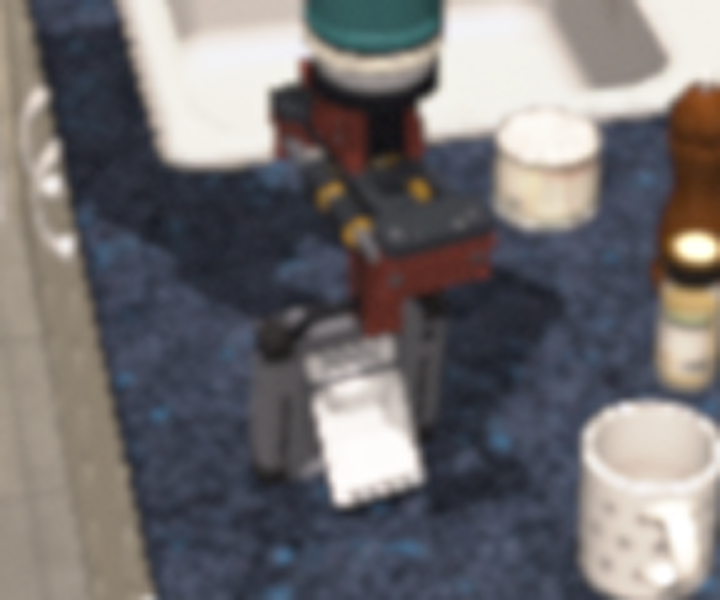

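The tablet stands at about 100° with the leg out and its foot low at (375,495). Carrying on along the arc until the foot takes the load.

Emit:
{"api": "servo_tool", "payload": {
  "increments": [
    [[0.035,-0.165,-0.06],[0,0,0],1],
    [[0.035,-0.165,-0.06],[0,0,0],1],
    [[0.03,-0.16,-0.07],[0,0,0],1],
    [[0.03,-0.16,-0.07],[0,0,0],1],
    [[0.02,-0.1,-0.055],[0,0,0],1],
    [[0.02,-0.1,-0.055],[0,0,0],1],
    [[0,0,0],[0,0,0],1]
  ]
}}

```text
time_s: 12.8
position: [0.5261, -0.3547, 0.1261]
orientation: [0.001, 0.995, 0.102, 0.0]
wrist_force: [2.2, -2.8, 5.0]
width: 0.112
grasp_force: 12.0
```

Emit:
{"api": "servo_tool", "payload": {
  "increments": [
    [[0.02,-0.1,-0.06],[0,0,0],1],
    [[0,0,0],[0,0,0],1]
  ]
}}

```text
time_s: 13.0
position: [0.5269, -0.3585, 0.1238]
orientation: [0.001, 0.995, 0.102, 0.0]
wrist_force: [2.6, -2.4, 6.0]
width: 0.107
grasp_force: 12.0
```

```bash
python3 - <<'E'
from h import *
s=read_state();print(s['position'],s['wrist_force'],s['torque'],s['width'])
b,D=camera('side')
cv2.imwrite('pics/i.png',cv2.resize(b[170:290,240:384],(720,600),interpolation=2))
E
```

```text
[ 0.52689035 -0.35848018  0.12383652] [ 2.59566846 -2.38584396  6.04791258] [-0.48224007 -0.25444651 -0.03219805] 0.10690605659216426
```

View pics/i.png

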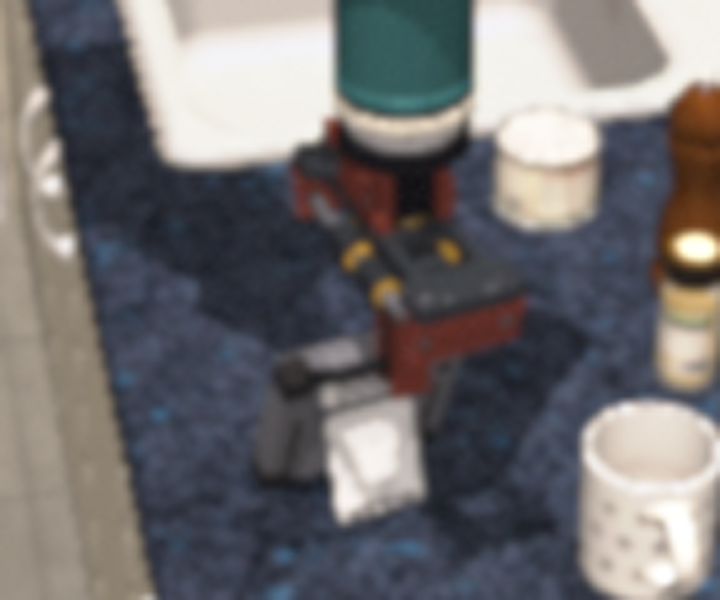

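The tablet is at about 115°, with the foot at the worktop near (375,515). A tiny final lowering, then open a little and lift off.

Emit:
{"api": "servo_tool", "payload": {
  "increments": [
    [[0.005,-0.03,-0.02],[0,0,0],1],
    [[0,0,0],[0,0,0],1],
    [[0,0,0],[0,0,0],0.78],
    [[0,0,0],[0,0,0],0.78],
    [[0,0,0],[0,0,0],0.78],
    [[0,0,0],[0,0,0],0.78]
  ]
}}

```text
time_s: 13.65
position: [0.5257, -0.3579, 0.1221]
orientation: [-0.001, 0.995, 0.102, -0.001]
wrist_force: [-0.3, -0.3, -0.0]
width: 0.219
grasp_force: 0.2
```

Emit:
{"api": "servo_tool", "payload": {
  "increments": [
    [[0,0,0.15],[0,0,0],0.78],
    [[0,0,0.25],[0,0,0],0.78],
    [[0,0,0.4],[0,0,0],0.78],
    [[0,0,0.7],[0,0,0],0.78],
    [[0,0,0.8],[0,0,0],0.78],
    [[0,0.3,0.8],[0,0,0],0.78],
    [[0,0.8,0.3],[0,0,0],0.78],
    [[0,0.8,0],[0,0,0],0.78],
    [[0,0.8,0],[0,0,0],0.78],
    [[0,0.8,0],[0,0,0],0.78],
    [[0,0.8,0],[0,0,0],0.78],
    [[0,0,0],[0,0,0],0.78]
  ]
}}

```text
time_s: 14.85
position: [0.5261, -0.183, 0.2599]
orientation: [-0.001, 0.995, 0.103, 0.0]
wrist_force: [0.8, -0.7, 0.8]
width: 0.219
grasp_force: 0.0
```

```bash
python3 - <<'E'
from h import *
s=read_state();print(s['position'],s['wrist_force'],s['time_s'])
b,D=camera('side');np.save('s1.npy',cloud('side',D))
cv2.imwrite('pics/j.png',cv2.resize(b[170:290,240:384],(720,600),interpolation=2))
b,D=camera('top');C=cloud('top',D)
O=np.array([.4919,-.1904]);t=np.radians(11.2);ex=np.array([np.sin(t),-np.cos(t)]);ey=np.array([np.cos(t),np.sin(t)])
for n,C in [('top',C),('side',np.load('s1.npy'))]:
    u=(C[...,:2]-O)@ex*1000;v=(C[...,:2]-O)@ey;z=C[...,2]
    k=(abs(v)<.04)&(u>20)&(u<260)&(z>.12)&(z<.16);print(n,k.sum(),u[k].mean(),z[k].mean(),z[k].max())
    for zz in range(0,130,15):
        k=(abs(v)<.022)&(u>0)&(u<200)&(z>zz/1000+.004)&(z<zz/1000+.015)
        print(zz+9,k.sum(),np.percentile(u[k],[5,50,95]).round(1) if k.any() else '')
E
```

```text
[ 0.52606715 -0.18300934  0.25986053] [ 0.79787559 -0.70479606  0.80975365] 14.85
top 205 158.75006451770727 0.13151402841906926 0.1481410149060911
9 38 [  2.3  47.3 191.8]
24 4 [76.  78.9 82.1]
39 0 
54 0 
69 3 [106.2 106.3 109. ]
84 9 [110.1 112.5 113.7]
99 22 [115.6 119.9 124.3]
114 58 [124.3 131.9 150.7]
129 17 [130.3 134.5 139.8]
side 185 160.72086943098688 0.13190049534181425 0.14801174026400932
9 79 [ 80.  141.8 184.2]
24 45 [ 84.9 137.3 140.8]
39 38 [130.5 133.9 138.6]
54 47 [126.  131.2 135.7]
69 41 [124.4 127.5 130.3]
84 14 [124.5 126.8 131.5]
99 0 
114 32 [136.8 143.1 146.1]
129 17 [131.4 135.  183.1]
```

View pics/j.png

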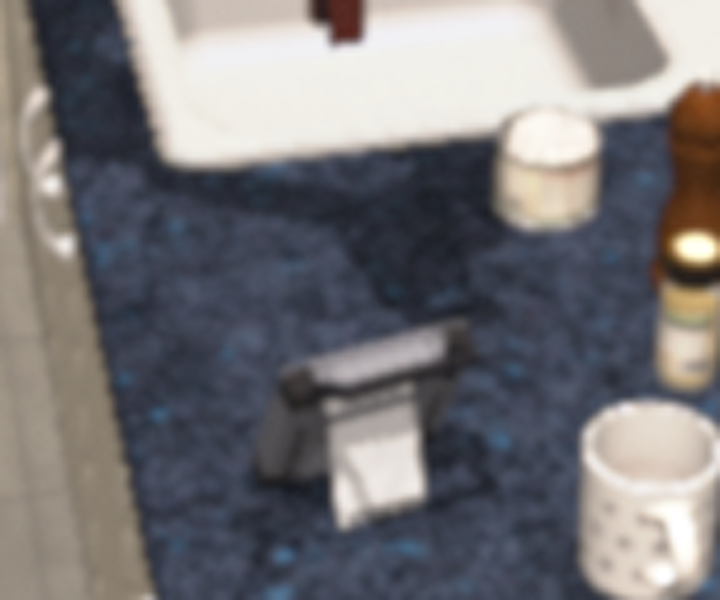

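The tablet stands by itself, leaning back about 27°, on its bottom edge and its foot near (380,515). The gripper is clear and the bystanders haven't moved.

```bash
python3 -c "
from station import *
print(hand_in())"
```

```text
the job is handed in; nothing more can be done
None
```

The job is handed in, with no verdict returned: the leg was swung to its stop (about 0.69 rad) with the tablet lying flat, the tablet now stands on its bottom edge and leg leaning back about 28°, screen towards the sink, with the gripper clear and no bystanders touched, although the leg press briefly peaked at 48 N at the fingertips.

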